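Clear the sampler: nest the used cups and lift the cassette out by its catches

TASK

The run is over, so clear the sampler: nest the two loose empty sample cups from the bench into the two cups standing in the sampler's cassette, one on each so that it stays balanced, and let go of them. Then pinch the cassette's two side catches together with the fingers, lift the cassette level out of its bay to about a hand's breadth above the sampler, and finish there still holding it by the squeezed catches with all four cups aboard. Leave the jar, vial, bottle and tube rack where they stand.

Things in the scene. Friction and masses are not known exactly. Their poses are not given: they have to be found in the camera images.
- sampler: fixed white bench sampler, 215 mm long (x) by 150 mm wide, flat deck 45 mm above the bench, with a sunk cassette bay 125 x 56 mm, floor 20 mm above the bench. Origin: on the bench under the bay's centre; x runs along the bay, away from the robot at yaw 0; body from x = -85 to +130 mm. A parked probe arm lies across the far deck at x = +105 mm, top 105 mm above the bench.
- cassette: grey plastic cassette, 122 mm (x) by 53 mm (y), walls 38 mm high, standing loose but latched in the sampler's bay (sunk 25 mm, 1.5 mm play all round), x along the bay. Two round wells in a row along x each hold a cup; one catch in the middle of each long side. Origin: centre of the underside; z up. Mass 0.16 to 0.26 kg without cups.
- well_near (a point): centre of the floor of the well at x = -31 mm of the cassette, 5 mm above the cassette's underside; the underside of the cup standing in it is here
- well_far (a point): centre of the floor of the well at x = +31 mm of the cassette, 5 mm above its underside; the two wells are 62 mm apart, so cups in them stand 9 mm apart: room for fingers only on the cassette's long (y) sides
- catch_left_pad (a point): middle of the outer, ribbed face of the catch on the cassette's +y side, 48 mm above the cassette's underside (23 mm above the deck): an upright dark finger tab 20 mm wide (x), its flat outer face reaching from 30 to 62 mm above the underside, 32 mm out from the cassette's middle. The two tabs measure 64 mm over their outer faces, 52 mm when fully squeezed; free deck beside each.
- catch_right_pad (a point): the same on the -y side's catch. The tabs are smooth: the cassette hangs in the fingers by friction; a grip of about 25 N squeezes both catches home and carries it.
- catch_left (a joint): inward travel of the +y catch in m: 0 sprung out, its barb hooked 3.5 mm under the lip of the bay (the cassette then cannot be lifted, only 2 mm of play); 0.006 fully squeezed, when the barb is clear. Slides straight in towards the other catch, spring about 2 N at the start and 6 N at the end. It springs out again when let go.
- catch_right (a joint): the same for the -y catch
- cup_1: pale grey rigid tapered sample cup, open at the top, 48 mm tall, 16 g; upright rim band 53 mm outside diameter from 37 mm up to the rim, mouth 49 mm inside, foot 26 mm across, inner floor 14 mm up. An equal cup lowered into it centres itself and rests 14 mm higher, its rim band clear. A grip of 12 N on the band holds it. Origin: centre of the underside. Loose on the bench.
- cup_2: equal to cup_1 in every way; origin at the centre of the underside. Loose, empty, upright on the bench.
- cup_near: equal to cup_1 in every way; origin at the centre of the underside. Stands in the cassette at well_near.
- cup_far: equal to cup_1 in every way; origin at the centre of the underside. Stands in the cassette at well_far.
- jar: bystander: clear capped jar with a blank label, 54 mm diameter, 58 mm tall; origin at the centre of the underside
- vial: bystander: amber capped vial, 38 mm diameter, 62 mm tall; origin at the centre of the underside
- reagent: bystander: clear plastic bottle with a screw cap, 72 mm diameter, 165 mm tall; origin at the centre of the underside
- rack: bystander: blue tube rack 52 x 130 mm with capped tubes, 90 mm tall; origin at the centre of the underside

How it is judged:
By the outcome, as a careful person would: the job done as asked, in the order asked, and still so for the second after the job is handed in, while the arm keeps its last pose, push and grip.
It also fails if it takes over 67 s, if anything falls off the work surface, if the arm or the gripper's body presses on something with over 40 N, if the wrist force passes 120 N, or if a joint passes its speed limit or range.

ROBOT

A 6-joint arm with a two-finger parallel gripper is mounted at the origin on the work surface. World frame = base frame: x ahead of the robot, y to its left, z up, the work surface at z = 0. Lengths are in m, angles in rad, forces in N, time in s.
With the tool pointing down it reaches from about 0.35 to 0.925 m from the base axis. Payload 6.4 kg.
Tool frame: the origin (TCP) lies at the very end of the fingers, on their centre line; the grasp point (between the pads) lies 19 mm behind it (arm.hold_point_z is the distance from the TCP to the grasp point, in m); z points along the fingers, y is the direction in which the jaws open and shut (so a half turn about z gives the same grasp; the last joint's range is limited). The gripper opens to 94 mm and grips with 3 to 60 N. Pads are 16 mm wide; open, the fingers measure 119 mm over their backs; the gripper's body (75 mm by 177 mm) begins 78 mm behind the grasp point.
Start: joints at [1.076, 0.245, 1.558, -0, 1.339, -0.174], TCP at [0.205, 0.617, 0.17] pointing down, gripper open.
Joint ranges: [-3.13, 3.13], [-1.02, 2.26], [0.13, 2.54], [-0.95, 4.09], [0.21, 2.88], [-2.74, 2.74]. Speed limits (rad/s): [2.57, 2.57, 3.14, 3.14, 3.14, 3.14].

INTERFACE

Orientations are given as a 3x3 rotation matrix whose columns are the frame's x, y, z axes.
In Python, from rig import arm gives the robot as it stands. Calls block until the motion is done:
- arm.goto(position, orientation): joint-space move of the TCP to a pose.
- arm.move_linear(position, frame=None, velocity=0.15, max_force=None): straight line of the TCP; frame=None keeps the orientation; velocity is the mean speed in m/s. With max_force (N) it stops when the force on the tool has changed by that much, and returns True; else False.
- arm.move_j(angles): joint-space move.
- arm.open() and arm.clamp(): open the fingers fully, or close them until they stop; the grip force is fixed at half the most.
- arm.sleep(seconds).
- arm.inverse_kinematics(position, orientation): joint angles nearest the present ones, or None.
- arm.get_obs(): the state.
- arm.camera(name): name is "side" or "top" or "wrist"; returns a dict with "pixels" (384x512x3 uint8, blue, green, red), "depth" (384x512 float32, m along the optical axis (not along the pixel's ray), 0 where there is no reading), "intrinsics" (3x3 intrinsics, pixels), "origin" and "rotation" of the camera in the world. Camera axes: x right, y up, looking along -z (the intrinsics and any distortion apply to the point x, -y, -z); pixel columns grow to the right and rows downward; lengths in m; the calibration is good to about 2 mm. The wrist camera is an equidistant fisheye: a pixel r from the principal point sees the ray r / f radians off the axis. A picture is of the moment at which its call begins.
A pose or a line that the arm cannot do raises arm.IKError and nothing moves.
- arm.close_job(): hands the job in, once; it reports no verdict.
Trained networks look in a picture, given as the dict that the camera call returned (one of the last four; its "shot" number tells which), for a name from the list of things; names that differ only in an ending like _2 or _b are one class to them, and where a whole thing is asked for, a point or a joint stands for the part that bears it (a point fixed in the world has none). Each returns a list of dicts, best first, with "confidence" (0 to 1); they miss things now and then, are a little off and sometimes report something else, mostly with a low value. They report only what shows in the picture. A call takes as long as a camera call.
- arm.find_in(picture, query): "point" ([column, row] in pixels, amid what is visible of it).
The state is a dict: "clock": time; "joints": joint angles; "dq": joint speeds; "joint_torque": joint torques, N m; "position": TCP position; "tcp_rot": TCP orientation; "ft_force": force on the tool from outside, world axes, zero at the start; "ft_torque": the same for the moment, N m; "gripper_width": opening from 0.0 (shut) to 1.0 (fully open).
Only numpy, scipy, OpenCV 4.12 (cv2) and the standard library are available. Lean on these libraries where they do the work, as an engineer would, in place of code of your own. Each camera call takes 0.05 s, during which the arm holds its last target.

## Working session

There is one attempt and no reset: what is moved stays moved. The work goes in short steps, each a Python script; the robot and the scene stay as the last script left them, time stands still between calls to the robot, and variables do not carry over. Pictures are saved under pics/ and viewed, and the job is handed in when it is done.

```bash
ls; mkdir -p pics
cat > h.py <<'E'
import numpy as np, cv2
from rig import arm
def save(p,n): cv2.imwrite('pics/%s.png'%n,p['pixels'])
E
python3 - <<'E'
from h import *
o=arm.get_obs(); print({k:(np.round(v,3).tolist() if not isinstance(v,float) else v) for k,v in o.items()}, arm.hold_point_z)
for n in ['top','side','wrist']:
    p=arm.camera(n); save(p,n+'0'); print(n,p['intrinsics'].tolist() if hasattr(p['intrinsics'],'tolist') else p['intrinsics'],np.round(p['origin'],3),np.round(p['rotation'],3).tolist(),p.keys())
    for q in ['cup_1','cassette','catch_left_pad','well_near']:
        print(q,[(np.round(d['point'],1).tolist(),round(d['confidence'],2)) for d in arm.find_in(p,q)])
print(arm.get_obs()['clock'])
E
```

```text
pics
{'clock': 0.0, 'joints': [1.076, 0.246, 1.559, 0.0, 1.339, -0.174], 'dq': [0.0, 0.001, -0.0, -0.001, -0.001, -0.0], 'joint_torque': [0.002, -41.582, -31.461, 0.069, 0.033, -0.0], 'position': [0.205, 0.616, 0.169], 'tcp_rot': [[-0.949, 0.315, -0.001], [0.315, 0.949, -0.002], [0.0, -0.002, -1.0]], 'ft_force': [1.019, 0.485, 0.523], 'ft_torque': [-0.007, 0.029, 0.013], 'gripper_width': 0.9953105993479283} 0.0188
top [[346.74495125497816, 0.0, 258.72527467277786], [0.0, 346.74495125497816, 191.05500234260634], [0.0, 0.0, 1.0]] [ 0.39  -0.016  0.843] [[-0.016, 0.983, -0.183], [-1.0, -0.018, -0.009], [-0.012, 0.182, 0.983]] dict_keys(['pixels', 'depth', 'intrinsics', 'origin', 'rotation', 'shot'])
cup_1 [([372.2, 265.1], 0.85), ([112.3, 270.3], 0.72), ([125.6, 136.8], 0.63), ([245.0, 192.2], 0.51)]
cassette [([249.5, 194.1], 0.82)]
catch_left_pad [([238.0, 188.0], 0.4)]
well_near [([247.9, 191.2], 0.67)]
side [[448.5143969863583, 0.0, 257.1677946951971], [0.0, 448.5143969863583, 195.70466847927884], [0.0, 0.0, 1.0]] [ 0.361 -0.644  0.838] [[0.976, 0.152, -0.155], [-0.217, 0.738, -0.639], [0.017, 0.657, 0.753]] dict_keys(['pixels', 'depth', 'intrinsics', 'origin', 'rotation', 'shot'])
cup_1 [([176.2, 125.5], 0.9), ([210.1, 323.3], 0.77)]
cassette [([263.0, 204.6], 0.67)]
catch_left_pad [([276.9, 193.0], 0.74), ([265.3, 183.7], 0.68)]
well_near [([263.1, 206.7], 0.85)]
wrist [[297.3186396354542, 0.0, 256.47318267655334], [0.0, 297.3186396354542, 192.11286553903363], [0.0, 0.0, 1.0]] [0.132 0.641 0.384] [[0.315, -0.915, -0.252], [0.949, 0.304, 0.083], [0.001, -0.265, 0.964]] dict_keys(['pixels', 'depth', 'intrinsics', 'origin', 'rotation', 'shot'])
cup_1 []
cassette []
catch_left_pad []
well_near []
0.75
```

View pics/top0.png

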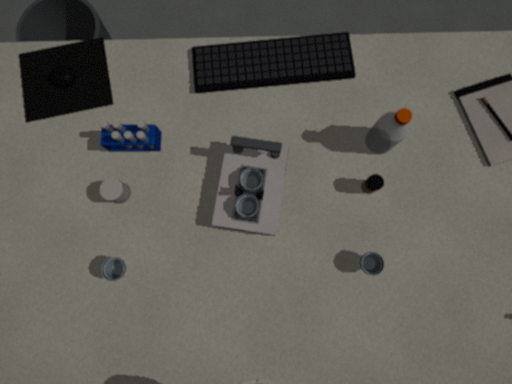

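View pics/side0.png

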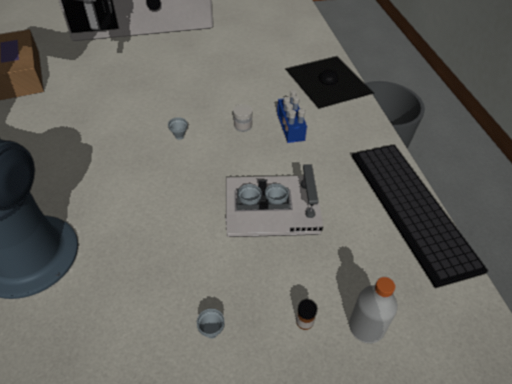

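View pics/wrist0.png

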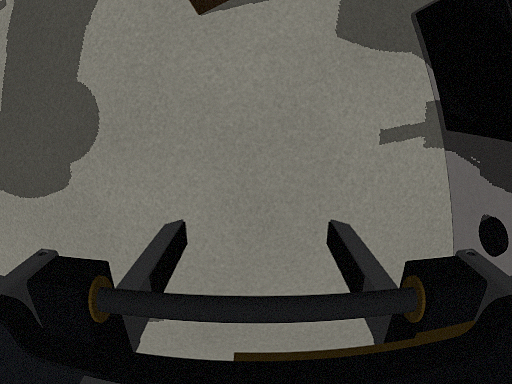

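```bash
cat >> h.py <<'E'
def cam(p):
    return p['intrinsics'],np.array(p['origin']),np.array(p['rotation'])
def ray(p,uv,fish=False):
    K,o,R=cam(p); x=(uv[0]-K[0,2])/K[0,0]; y=(uv[1]-K[1,2])/K[1,1]
    if fish:
        r=np.hypot(x,y); s=np.sin(r)/r if r>1e-9 else 1; d=np.array([x*s,-y*s,-np.cos(r)])
    else: d=np.array([x,-y,-1.])
    return o,R@d
def atz(p,uv,z,fish=False):
    o,d=ray(p,uv,fish); return o+d*(z-o[2])/d[2]
def proj(p,X,fish=False):
    K,o,R=cam(p); c=(np.atleast_2d(X)-o)@R; x,y,z=c[:,0],-c[:,1],-c[:,2]
    if fish:
        r=np.hypot(x,y); t=np.arctan2(r,z); s=np.where(r>1e-9,t/np.maximum(r,1e-12),1/z)
        return np.c_[K[0,0]*x*s+K[0,2],K[1,1]*y*s+K[1,2]]
    return np.c_[K[0,0]*x/z+K[0,2],K[1,1]*y/z+K[1,2]]
def cloud(p,fish=False):
    K,o,R=cam(p); D=p['depth']; h,w=D.shape; u,v=np.meshgrid(np.arange(w),np.arange(h))
    x=(u-K[0,2])/K[0,0]; y=(v-K[1,2])/K[1,1]
    if fish:
        r=np.maximum(np.hypot(x,y),1e-9); t=np.tan(np.minimum(r,1.5))/r; x=x*t;y=y*t
    c=np.stack([x*D,-y*D,-D],-1); X=c@R.T+o; X[D<=0]=np.nan; return X
def tri(rays):
    A=np.zeros((3,3));b=np.zeros(3)
    for o,d in rays:
        d=d/np.linalg.norm(d); M=np.eye(3)-np.outer(d,d); A+=M;b+=M@o
    X=np.linalg.solve(A,b); return X,[np.linalg.norm(np.cross(X-o,d/np.linalg.norm(d))) for o,d in rays]
E
python3 - <<'E'
from h import *
t=arm.camera('top'); s=arm.camera('side')
np.savez('c0.npz',t=t['depth'],s=s['depth'])
for n,a,b in [('cupR',(372,263),(210,321)),('cupL',(114,268),(178,127)),('near',(247,206),(249,194)),('far',(251,180),(277,193))]:
    X,e=tri([ray(t,a),ray(s,b)]); print(n,X.round(4),np.round(e,4))
for nm,p in (('t',t),('s',s)):
    C=cloud(p)
    print('bench z',np.nanmedian(C[300:330,200:300,2]) )
    for n,c in [('R',(.25,-.27)),('L',(.2,.33)),('sam',(.4,0))]:
        m=(np.hypot(C[...,0]-c[0],C[...,1]-c[1])<.1)&(C[...,2]>.040)&(C[...,2]<.056)
        P=C[m]; print(nm,n,len(P),(P.min(0)+P.max(0))[:2]/2 if len(P) else 0, np.ptp(P,axis=0) if len(P) else 0)
    m=(abs(C[...,0]-.45)<.3)&(abs(C[...,1])<.12)&(abs(C[...,2]-.045)<.006)
    print('deck',cv2.minAreaRect(C[m][:,:2].astype(np.float32)))
E
```

```text
cupR [ 0.3698 -0.2599  0.0472] [0.0001 0.0001]
cupL [0.3684 0.3258 0.0339] [0.0007 0.0007]
near [0.5017 0.0179 0.0685] [0.0011 0.0011]
far [0.5635 0.0081 0.0681] [0.0029 0.0029]
bench z -0.0005295348614081652
t R 18 [ 0.3466389  -0.26196171] [0.00634751 0.02871356 0.0055977 ]
t L 0 0 0
t sam 881 [0.467932  0.0133411] [0.06407623 0.13198123 0.01578563]
deck ((0.5543237924575806, 0.01041983813047409), (0.15014950931072235, 0.21515728533267975), 80.21333312988281)
bench z 0.0008345570122821888
s R 22 [ 0.34714232 -0.26239946] [0.00470744 0.02736647 0.01084575]
s L 0 0 0
s sam 708 [0.46937051 0.01144364] [0.05951227 0.13246514 0.01582441]
deck ((0.5581899881362915, 0.01040656864643097), (0.1558031290769577, 0.2142857015132904), 79.74839782714844)
```

```bash
cat >> h.py <<'E'
def Rz(yaw):
    c,s=np.cos(yaw),np.sin(yaw); return np.array([[-c,-s,0],[-s,c,0],[0,0,-1.]])  # x=-cass x, y=cass y
YAW=np.deg2rad(-9.9)
E
python3 - <<'E'
from h import *
R=Rz(YAW)
for X in ([.368,.326,.2],[.5,.02,.25],[.37,-.26,.2],[.56,.01,.1]): print(arm.inverse_kinematics(X,R))
arm.goto([.368,.326,.20],R)
p=arm.camera('wrist'); save(p,'w1'); print(arm.get_obs()['clock'],arm.get_obs()['position'],p['origin'])
print(arm.find_in(p,'cup_1'))
arm.move_linear([.40,.30,.20])
p=arm.camera('wrist'); save(p,'w2')
print(arm.find_in(p,'cup_1'))
np.savez('w2.npz',**p)
E
```

```text
[ 4.93867907e-01 -1.61434478e-01  1.92236820e+00 -4.44089210e-16
  1.38065893e+00 -9.04140824e-01]
[-1.86984933e-01 -1.72315957e-01  1.84149170e+00 -4.44089210e-16
  1.47241691e+00 -1.58499366e+00]
[-8.64180647e-01 -2.67511717e-01  2.01114279e+00 -4.44089210e-16
  1.39796158e+00 -2.26218938e+00]
[-1.84563601e-01  1.11169955e-01  1.84542582e+00 -4.44089210e-16
  1.18499688e+00 -1.58257233e+00]
2.1667 [0.36777825 0.3267291  0.20003607] [0.29166144 0.3398302  0.41407073]
[{'point': [257.3, 173.0], 'confidence': 0.64}]
[]
```

View pics/w1.png

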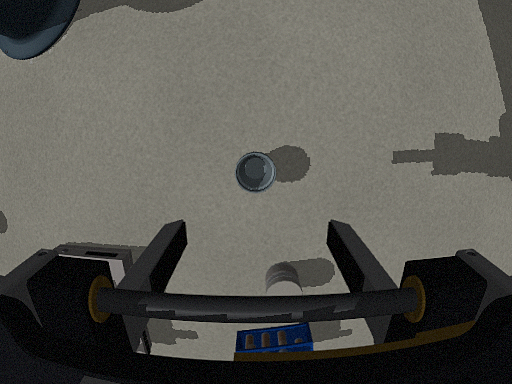

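View pics/w2.png

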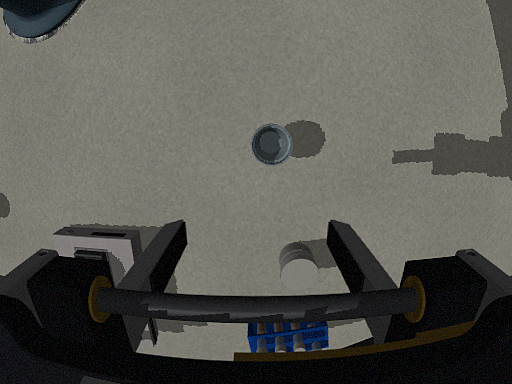

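Run:
```python
from h import *
p2=dict(np.load('w2.npz'));p1=dict(p2);p1['origin']=np.array([0.29166144,0.3398302,0.41407073])
print(tri([ray(p1,(255.7,172),True),ray(p2,(271.5,144.5),True)]))
print(atz(p1,(255.7,172),.048,True),atz(p2,(271.5,144.5),.048,True))
print(proj(p2,np.array([[.4,.3,.2]]),True))
C=cloud(p2,True); print(C[128:162:4,271].round(3).tolist()); print(C[60,250])
```

```text
(array([0.36765887, 0.32584011, 0.03363203]), [np.float64(4.315480882800192e-06), np.float64(4.315480882794308e-06)])
[0.36479138 0.32637165 0.048     ] [0.36599778 0.32537588 0.048     ]
[[255.82192595 215.71157404]]
[[0.347, 0.329, 0.032], [0.353, 0.329, 0.012], [0.359, 0.328, 0.012], [0.364, 0.327, 0.013], [0.369, 0.326, 0.014], [0.375, 0.325, 0.013], [0.38, 0.324, 0.013], [0.384, 0.323, 0.024], [0.387, 0.322, 0.035]]
[ 0.24954389  0.31792093 -0.00053559]
```

```bash
python3 - <<'E'
from h import *
p2=dict(np.load('w2.npz'))
def rep(C,c):
    d=np.hypot(C[...,0]-c[0],C[...,1]-c[1])
    for r in np.arange(0,.036,.004):
        z=C[...,2][(d>=r)&(d<r+.004)]; z=z[np.isfinite(z)]; print(round(r,3),len(z),np.round(np.percentile(z,[5,50,95,100]),3) if len(z) else '')
rep(cloud(p2,True),(.3675,.3258))
t=arm.camera('top');s=arm.camera('side')
for p in(t,s):
  C=cloud(p);print('L');rep(C,(.3675,.3258));print('R');rep(C,(.37,-.26))
  b=p['pixels']; 
  for n,X in(('L',(.3675,.3258,.03)),('R',(.37,-.26,.03))):
    u,v=proj(p,np.array([X]))[0].astype(int); cv2.imwrite('pics/z_%s_%d.png'%(n,p['shot']),cv2.resize(b[v-25:v+25,u-25:u+25],(400,400),interpolation=cv2.INTER_NEAREST)); print(n,p['shot'])
E
cd pics; python3 -c "
import cv2,numpy as np,glob
f=sorted(glob.glob('z_*'));print(f);cv2.imwrite('zz.png',np.hstack([cv2.resize(cv2.imread(a),(200,200)) for a in f]))"
```

```text
0.0 27 [0.012 0.013 0.015 0.015]
0.004 122 [0.012 0.014 0.348 0.35 ]
0.008 1183 [0.013 0.348 0.35  0.373]
0.012 3441 [0.017 0.366 0.373 0.375]
0.016 3140 [0.026 0.36  0.374 0.376]
0.02 2774 [0.036 0.359 0.374 0.376]
0.024 2402 [0.046 0.36  0.375 0.376]
0.028 3409 [0.    0.353 0.374 0.376]
0.032 3018 [-0.001  0.355  0.375  0.376]
L
0.0 8 [0.012 0.013 0.014 0.014]
0.004 30 [0.012 0.014 0.016 0.016]
0.008 44 [0.011 0.013 0.016 0.017]
0.012 76 [-0.002  0.015  0.023  0.029]
0.016 112 [-0.002  0.022  0.035  0.038]
0.02 125 [-0.002  0.032  0.046  0.05 ]
0.024 177 [-0.002  0.039  0.048  0.05 ]
0.028 99 [-0.003 -0.     0.039  0.348]
0.032 100 [-0.003 -0.001  0.002  0.348]
R
0.0 8 [0.012 0.014 0.015 0.015]
0.004 29 [0.011 0.013 0.016 0.017]
0.008 45 [0.011 0.014 0.015 0.016]
0.012 64 [0.011 0.013 0.02  0.024]
0.016 117 [-0.002  0.022  0.034  0.039]
0.02 147 [-0.002  0.034  0.047  0.05 ]
0.024 184 [-0.002  0.04   0.048  0.05 ]
0.028 88 [-0.003 -0.     0.002  0.044]
0.032 100 [-0.003 -0.     0.002  0.003]
L 8
R 8
L
0.0 0 
0.004 0 
0.008 6 [-0.     0.003  0.028  0.035]
0.012 48 [-0.001  0.006  0.028  0.033]
0.016 99 [-0.     0.022  0.039  0.04 ]
0.02 127 [-0.     0.032  0.048  0.052]
0.024 150 [-0.001  0.04   0.049  0.051]
0.028 67 [-0.002  0.001  0.046  0.051]
0.032 55 [-0.003  0.001  0.003  0.054]
R
0.0 14 [0.013 0.014 0.016 0.016]
0.004 37 [0.012 0.014 0.017 0.02 ]
0.008 56 [0.013 0.014 0.017 0.018]
0.012 102 [-0.001  0.013  0.02   0.025]
0.016 191 [-0.001  0.023  0.034  0.039]
0.02 211 [-0.001  0.035  0.047  0.052]
0.024 285 [-0.001  0.041  0.049  0.051]
0.028 128 [-0.002  0.     0.003  0.004]
0.032 148 [-0.002  0.     0.003  0.004]
L 9
R 9
['z_L_8.png', 'z_L_9.png', 'z_R_8.png', 'z_R_9.png']
```

View pics/zz.png

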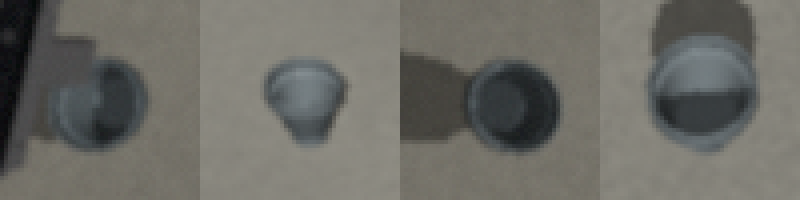

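```bash
cat >> h.py <<'E'
from scipy.optimize import least_squares
def rimfit(C,c,z0,tol=.004,r0=.0258,rad=.04):
    m=(np.hypot(C[...,0]-c[0],C[...,1]-c[1])<rad)&(abs(C[...,2]-z0)<tol)
    P=C[m]
    if len(P)<8: return None
    f=least_squares(lambda q:np.hypot(P[:,0]-q[0],P[:,1]-q[1])-r0,c[:2],loss='soft_l1',f_scale=.001)
    return f.x.round(4),len(P),round(float(np.std(f.fun)),4),np.round(np.percentile(P[:,2],[50,98]),4)
E
python3 - <<'E'
from h import *
p2=dict(np.load('w2.npz'))
print('wL',rimfit(cloud(p2,True),(.3675,.3258),.047))
for n in('top','side'):
    C=cloud(arm.camera(n))
    print(n,'L',rimfit(C,(.3675,.3258),.047),'R',rimfit(C,(.37,-.26),.047))
    print('near',rimfit(C,(.502,.019),.072,rad=.031),'far',rimfit(C,(.563,.009),.072,rad=.031))
    m=(abs(C[...,0]-.55)<.15)&(abs(C[...,1])<.11)&(abs(C[...,2]-.045)<.006)
    r=cv2.minAreaRect(C[m][:,:2].astype(np.float32)); print(r)
print(arm.get_obs()['clock'])
E
```

```text
wL (array([0.3663, 0.3253]), 234, 0.0007, array([0.0472, 0.049 ]))
top L (array([0.3658, 0.3245]), 78, 0.0008, array([0.0469, 0.0496])) R (array([ 0.3685, -0.26  ]), 88, 0.0008, array([0.0468, 0.0504]))
near (array([0.5016, 0.0194]), 75, 0.0008, array([0.0717, 0.0744])) far (array([0.5624, 0.0087]), 71, 0.0006, array([0.0718, 0.0743]))
((0.5544425249099731, 0.010552771389484406), (0.15032197535037994, 0.21518969535827637), 80.16580200195312)
side L (array([0.3691, 0.3245]), 90, 0.0016, array([0.0464, 0.0504])) R (array([ 0.3707, -0.2611]), 146, 0.0009, array([0.0476, 0.0505]))
near (array([0.5045, 0.0186]), 117, 0.0011, array([0.0725, 0.0754])) far (array([0.5654, 0.0078]), 114, 0.001, array([0.072 , 0.0754]))
((0.5572823286056519, 0.00922057032585144), (0.15561755001544952, 0.21564093232154846), 79.2629623413086)
2.9417
```

```bash
cat >> h.py <<'E'
YAW=np.deg2rad(-9.95)
def st(s=''):
    o=arm.get_obs(); print(s,round(o['clock'],2),np.round(o['position'],4),'F',np.round(o['ft_force'],1),'w',round(o['gripper_width']*94,1))
def down(X,v=.1,f=15):
    r=arm.move_linear(X,velocity=v,max_force=f); st('down stop=%s'%r); return r
E
python3 - <<'E'
from h import *
c=np.array([.3665,.325])
arm.move_linear([*c,.10],velocity=.25,frame=Rz(YAW))
if not down([*c,.036]):
    arm.clamp(); st('clamp')
    arm.move_linear([*c,.10]); st('up')
    p=arm.camera('wrist'); save(p,'w3'); p=arm.camera('side'); save(p,'s3')
E
```

```text
down stop=False 4.32 [0.3672 0.3253 0.0367] F [ 0.4 -0.4  0.6] w 93.9
clamp 5.73 [0.3665 0.325  0.036 ] F [-0.2  0.3  0.7] w 0.3
up 6.31 [0.3661 0.3248 0.0995] F [-0.7 -0.1 -1.4] w 0.8
```

View pics/w3.png

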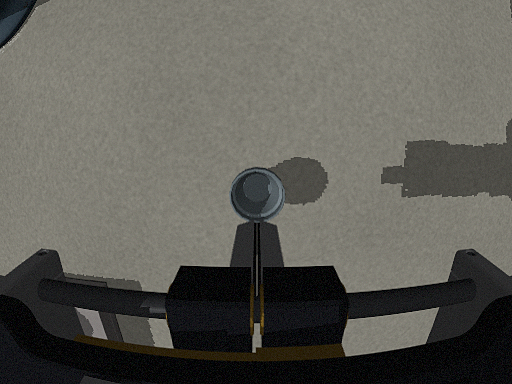

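View pics/s3.png

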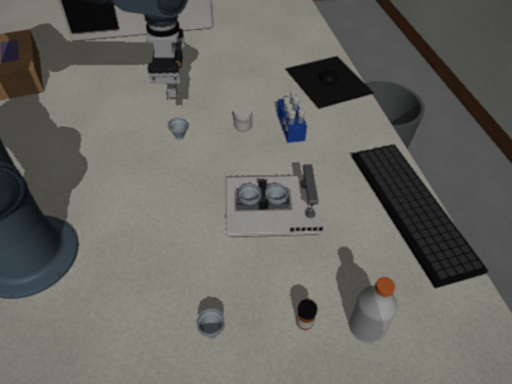

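Run:
```python
from h import *
arm.open()
p=arm.camera('wrist'); save(p,'w4')
print(rimfit(cloud(p,True),(.3665,.325),.047)); st()
b=cv2.imread('pics/w3.png'); cv2.imwrite('pics/w3z.png',cv2.resize(b[150:370,170:340],None,fx=3.4,fy=2.7))
```

```text
(array([0.366 , 0.3254]), 476, 0.0007, array([0.0471, 0.0488]))
 7.91 [0.3665 0.325  0.1   ] F [-0.5  0.4 -0.3] w 94.0
```

View pics/w3z.png

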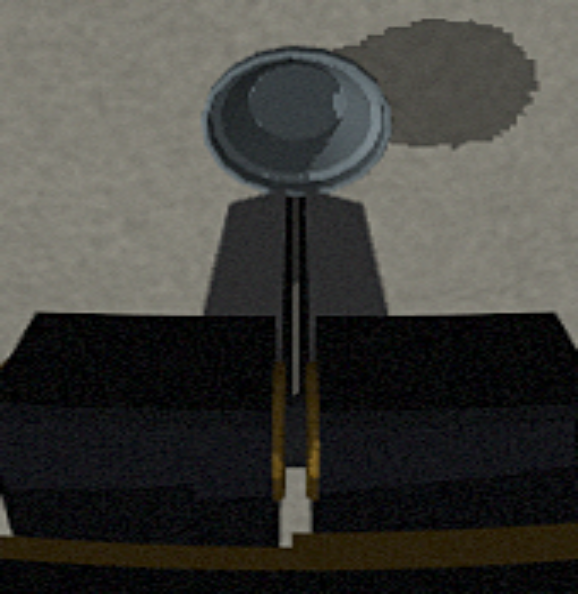

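View pics/w4.png

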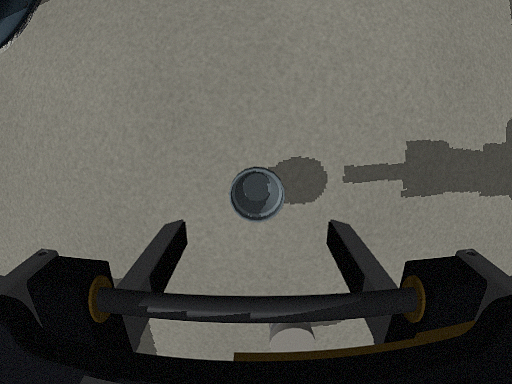

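Run:
```python
from h import *
p=arm.camera('wrist'); C=cloud(p,True); o=arm.get_obs(); T=(C-o['position'])@o['tcp_rot']
for uv in [(184,223),(180,226),(170,245),(178,235),(332,223),(338,230),(345,240),(160,250)]:
    print(uv,T[uv[1],uv[0]].round(4),p['depth'][uv[1],uv[0]])
m=(p['depth']>0)&(T[...,2]>-.08)&(T[...,2]<.03)
print(m.sum()); P=T[m]; print(np.percentile(P[:,2],[0,50,95,99,100]))
np.savez('w4.npz',**p)
```

```text
(184, 223) [ 0.0078 -0.0469 -0.0372] 0.18881637
(180, 226) [ 0.0077 -0.0484 -0.0424] 0.18391746
(170, 245) [ 0.0084 -0.0467 -0.072 ] 0.15515965
(178, 235) [ 0.0062 -0.0471 -0.0531] 0.17400727
(332, 223) [ 0.0088  0.0488 -0.0398] 0.18623148
(338, 230) [ 0.0095  0.0491 -0.0534] 0.17290176
(345, 240) [ 0.0098  0.0492 -0.0685] 0.15826042
(160, 250) [ 0.0092 -0.05   -0.0799] 0.14729938
2278
[-0.07999261 -0.06166691 -0.0387592  -0.03583387 -0.0339775 ]
```

Run:
```python
from h import *
o=arm.get_obs()
for n in('top','side'):
    p=arm.camera(n); C=cloud(p); T=(C-o['position'])@o['tcp_rot']
    m=(p['depth']>0)&(abs(T[...,0])<.03)&(abs(T[...,1])<.1)&(C[...,2]>.055)
    P=T[m]; print(n,len(P), 'lowest',np.sort(P[:,2])[-8:].round(3))
    h,e=np.histogram(P[:,2],bins=np.arange(-.3,.05,.01)); print([(round(a,2),k) for a,k in zip(e,h) if k])
    Q=P[P[:,2]>-.11]; print(np.c_[Q][np.argsort(-Q[:,2])][:12].round(3).tolist())
    if n=='side':
        v,u=np.where(m); cv2.imwrite('pics/s4.png',cv2.resize(p['pixels'][max(v.min()-30,0):v.max()+40,u.min()-30:u.max()+30],None,fx=5,fy=5))
```

```text
top 5680 lowest [-0.046 -0.046 -0.046 -0.045 -0.044 -0.044 -0.041 -0.038]
[(np.float64(-0.3), np.int64(135)), (np.float64(-0.29), np.int64(61)), (np.float64(-0.28), np.int64(13)), (np.float64(-0.24), np.int64(86)), (np.float64(-0.23), np.int64(299)), (np.float64(-0.22), np.int64(150)), (np.float64(-0.21), np.int64(97)), (np.float64(-0.2), np.int64(89)), (np.float64(-0.19), np.int64(110)), (np.float64(-0.18), np.int64(1159)), (np.float64(-0.17), np.int64(65)), (np.float64(-0.16), np.int64(71)), (np.float64(-0.15), np.int64(99)), (np.float64(-0.14), np.int64(61)), (np.float64(-0.09), np.int64(4)), (np.float64(-0.08), np.int64(19)), (np.float64(-0.07), np.int64(24)), (np.float64(-0.06), np.int64(22)), (np.float64(-0.05), np.int64(15)), (np.float64(-0.04), np.int64(1))]
[[-0.009, -0.051, -0.038], [-0.009, -0.05, -0.041], [0.007, -0.059, -0.044], [-0.001, -0.059, -0.044], [-0.005, -0.059, -0.045], [-0.007, -0.059, -0.046], [0.003, -0.059, -0.046], [-0.009, -0.048, -0.046], [-0.009, -0.05, -0.046], [0.001, -0.059, -0.047], [-0.009, -0.058, -0.047], [-0.001, -0.058, -0.047]]
side 2571 lowes
[... 568 characters left out ...]
0.16), np.int64(115)), (np.float64(-0.15), np.int64(118)), (np.float64(-0.14), np.int64(64)), (np.float64(-0.12), np.int64(30)), (np.float64(-0.11), np.int64(27)), (np.float64(-0.1), np.int64(31)), (np.float64(-0.09), np.int64(32)), (np.float64(-0.08), np.int64(33)), (np.float64(-0.07), np.int64(25)), (np.float64(-0.06), np.int64(27)), (np.float64(-0.05), np.int64(33)), (np.float64(-0.04), np.int64(9))]
[[-0.008, 0.052, -0.035], [-0.0, 0.051, -0.035], [-0.005, 0.049, -0.036], [-0.003, 0.047, -0.038], [-0.011, 0.047, -0.038], [0.002, 0.047, -0.038], [-0.008, -0.05, -0.038], [-0.008, 0.051, -0.038], [0.002, 0.049, -0.04], [-0.011, 0.048, -0.04], [-0.006, 0.047, -0.041], [-0.006, 0.05, -0.042]]
```

View pics/s4.png

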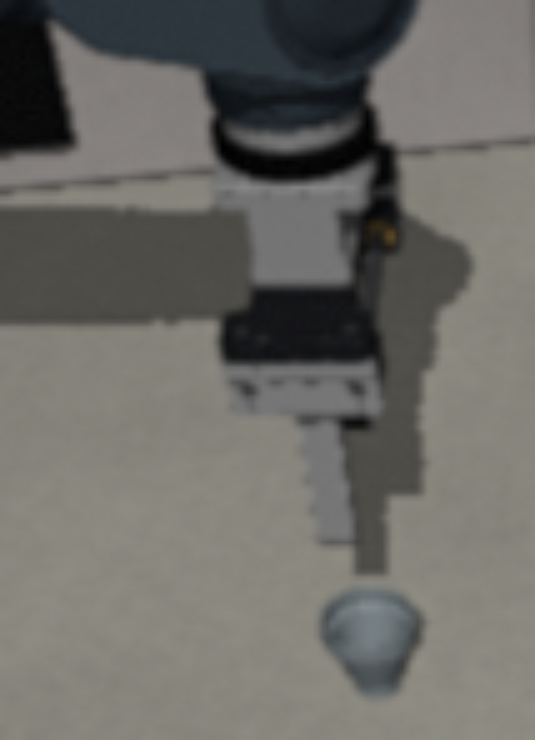

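```bash
cat >> h.py <<'E'
TO=.035  # real fingertip is TO above the reported TCP (tool down)
def tip(x,y,z): return [x,y,z-TO]
E
python3 - <<'E'
from h import *
c=np.array([.3662,.3252])
if not down(tip(*c,.035)):
    arm.clamp(); st('clamp')
    arm.move_linear(tip(*c,.10)); st('up')
    p=arm.camera('wrist'); save(p,'w5'); p=arm.camera('side'); save(p,'s5')
E
```

```text
down stop=False 9.21 [0.3668 0.3255 0.0007] F [-0.3 -0.5 -0. ] w 94.2
clamp 9.94 [0.3662 0.3252 0.    ] F [-0.2 -0.5 -0.1] w 52.3
up 10.53 [0.3658 0.325  0.0644] F [-0.  -0.4 -0.2] w 52.2
```

View pics/w5.png

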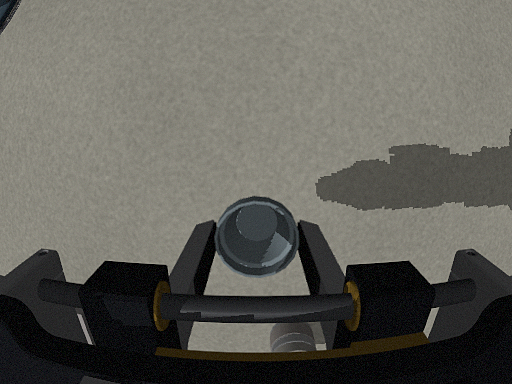

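View pics/s5.png

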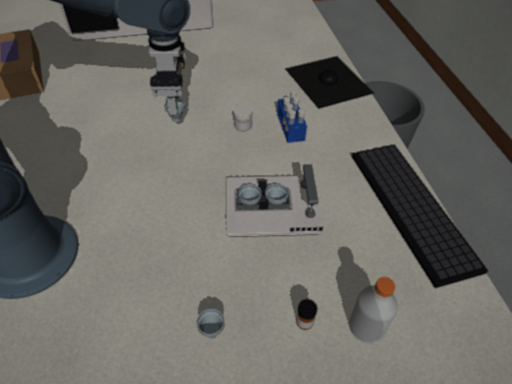

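```bash
cat >> h.py <<'E'
FAR=(.5626,.0086); NEAR=(.5018,.0193)
def place(c):
    arm.move_linear(tip(*c,.125),velocity=.15)
    r=down(tip(*c,.072),v=.04,f=5); return r
E
python3 - <<'E'
from h import *
arm.goto(tip(*FAR,.19),Rz(YAW)); st('above')
p=arm.camera('wrist'); save(p,'w6')
place(FAR)
p=arm.camera('side'); save(p,'s6')
E
```

```text
above 12.05 [0.562  0.0096 0.1544] F [ 0.3  0.3 -0.3] w 52.3
down stop=True 13.86 [0.5623 0.0087 0.039 ] F [-0.3 -0.6  4.8] w 52.5
```

View pics/w6.png

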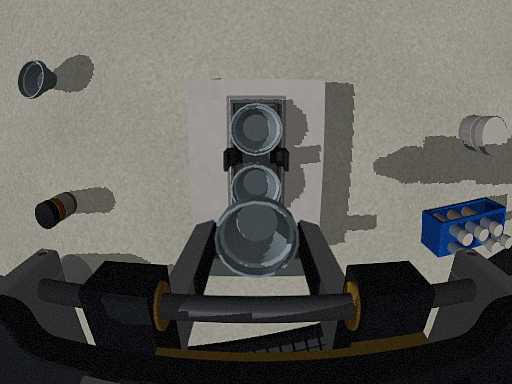

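View pics/s6.png

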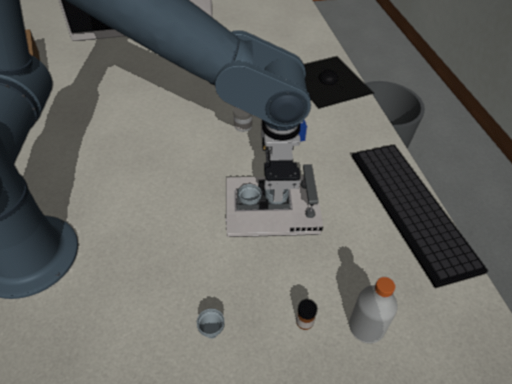

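Run:
```python
from h import *
arm.open(); st('open')
arm.move_linear(tip(*FAR,.20),velocity=.2)
p=arm.camera('wrist'); save(p,'w7')
C=cloud(p,True); print('far stack',rimfit(C,FAR,.086,rad=.031),'near',rimfit(C,NEAR,.072,rad=.031),'tabs')
C2=cloud(arm.camera('top'));print('top far stack',rimfit(C2,FAR,.086,rad=.031)) 
c=(.369,-.2602)
arm.goto(tip(*c,.17),Rz(YAW)); st('R')
p=arm.camera('wrist'); save(p,'w8'); print(rimfit(cloud(p,True),c,.047))
```

```text
open 14.71 [0.5613 0.0088 0.038 ] F [ 0.1 -0.9 -0. ] w 94.1
far stack (array([0.5622, 0.0089]), 388, 0.0007, array([0.0863, 0.0877])) near (array([0.502 , 0.0196]), 328, 0.0006, array([0.0723, 0.0737])) tabs
top far stack None
R 16.85 [ 0.3695 -0.2599  0.1351] F [-0.6 -0.6 -0.3] w 94.1
(array([ 0.3684, -0.2601]), 362, 0.0006, array([0.0472, 0.0488]))
```

View pics/w7.png

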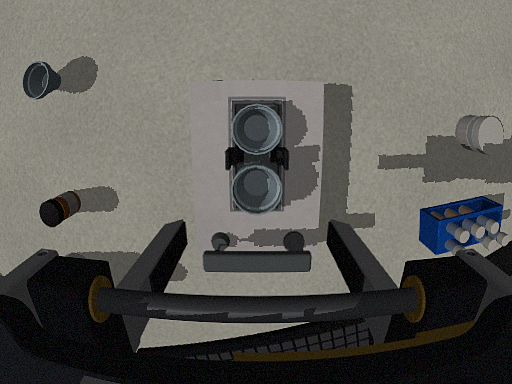

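View pics/w8.png

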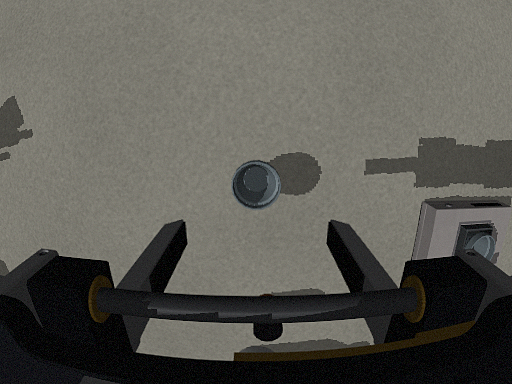

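Run:
```python
from h import *
c=(.3686,-.2601)
arm.move_linear(tip(*c,.09),velocity=.2)
if not down(tip(*c,.035)):
    arm.clamp(); st('clamp')
    arm.move_linear(tip(*c,.19),velocity=.2); st('up')
    if 50<arm.get_obs()['gripper_width']*94<55:
        arm.goto(tip(*NEAR,.19),Rz(YAW))
        p=arm.camera('wrist'); save(p,'w9')
        r=place((.5019,.0195))
        z=arm.get_obs()['position'][2]+TO
        if r and abs(z-.074)<.004:
            arm.open(); st('open')
            arm.move_linear(tip(*NEAR,.20),velocity=.2)
            p=arm.camera('wrist'); save(p,'w10'); np.savez('w10.npz',**p)
            C=cloud(p,True); print('far',rimfit(C,FAR,.086,rad=.031),'near',rimfit(C,NEAR,.086,rad=.031))
            print(arm.find_in(p,'catch_left_pad'))
st()
```

```text
down stop=False 18.15 [ 0.3691 -0.2607  0.0007] F [-0.6 -0.6 -0.6] w 94.2
clamp 18.88 [ 3.686e-01 -2.601e-01  1.000e-04] F [0.  0.6 0.2] w 52.5
up 19.81 [ 0.368  -0.2594  0.1536] F [-0.3 -0.1 -0.8] w 52.2
down stop=True 22.81 [0.5019 0.0195 0.039 ] F [-1.5  1.   4.4] w 52.4
open 23.61 [0.5008 0.0197 0.038 ] F [-0.3 -0.9  0.7] w 94.0
far (array([0.5615, 0.0091]), 375, 0.0007, array([0.0859, 0.0876])) near (array([0.5014, 0.0195]), 390, 0.0006, array([0.0862, 0.0878]))
[{'point': [285.3, 213.6], 'confidence': 0.68}]
 24.49 [0.5005 0.0195 0.163 ] F [-0.9  0.2  0.3] w 93.8
```

View pics/w10.png

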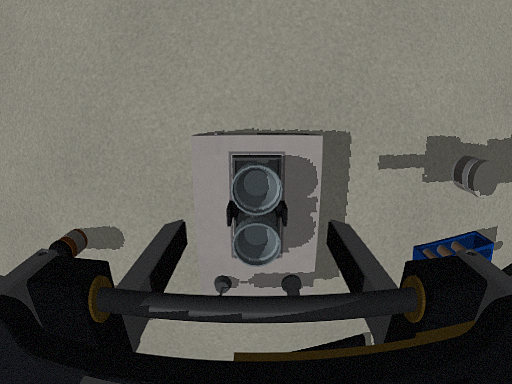

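```bash
cat > tabs.py <<'E'
from h import *
def cass(C,o=(.5318,.0142)):
    c,s=np.cos(YAW),np.sin(YAW); d=C-np.array([*o,0]); return np.stack([d[...,0]*c+d[...,1]*s,-d[...,0]*s+d[...,1]*c,d[...,2]],-1)
def tabs(C):
    Q=cass(C)
    for sg in(1,-1):
        m=(abs(Q[...,0])<.02)&(Q[...,1]*sg>.018)&(Q[...,1]*sg<.045)&(Q[...,2]>.054)&(Q[...,2]<.09)
        P=Q[m]; T=P[P[:,2]>.078]
        print('tab',sg,len(P),'min',np.percentile(P,2,axis=0).round(4),'max',np.percentile(P,98,axis=0).round(4),'top-n',len(T),np.median(T,axis=0).round(4) if len(T) else '')
E
python3 - <<'E'
from tabs import *
tabs(cloud(dict(np.load('w10.npz')),True))
arm.move_linear(tip(.51,.018,.15),velocity=.2)
p=arm.camera('wrist'); save(p,'w11'); tabs(cloud(p,True))
C=cloud(p,True);print('far',rimfit(C,FAR,.086,rad=.031),'near',rimfit(C,NEAR,.086,rad=.031))
q=arm.camera('top'); tabs(cloud(q))
E
```

```text
tab 1 235 min [-0.0194  0.0184  0.0544] max [0.019  0.033  0.0872] top-n 122 [-0.0002  0.0284  0.0818]
tab -1 232 min [-0.0193 -0.0321  0.0551] max [ 0.0195 -0.0183  0.0872] top-n 122 [ 0.0005 -0.028   0.0816]
tab 1 342 min [-0.0193  0.0182  0.0549] max [0.0193 0.0325 0.0869] top-n 186 [-0.0003  0.0287  0.0815]
tab -1 340 min [-0.0196 -0.0319  0.0559] max [ 0.0192 -0.0181  0.0871] top-n 191 [-0.0005 -0.0282  0.0815]
far (array([0.5616, 0.009 ]), 548, 0.0007, array([0.0859, 0.0876])) near (array([0.5014, 0.0195]), 542, 0.0006, array([0.0862, 0.0876]))Traceback (most recent call last):
  File "<stdin>", line 6, in <module>
  File "tabs.py", line 9, in tabs
    print('tab',sg,len(P),'min',np.percentile(P,2,axis=0).round(4),'max',np.percentile(P,98,axis=0).round(4),'top-n',len(T),np.median(T,axis=0).round(4) if len(T) else '')
                                ~~~~~~~~~~~~~^^^^^^^^^^^^
    return _quantile_unchecked(
        a, q, axis, out, overwrite_input, method, keepdims, weights)
    return _ureduce(a,
                    func=_quantile_ureduce_func,
    ...<5 lines>...
                    overwrite_input=overwrite_input,
                    method=method)
    r = func(a, **kwargs)
    result = _quantile(arr,
                       quantiles=q,
    ...<2 lines>...
                       out=out,
                       weights=wgt)
    slices_having_nans = np.isnan(arr[-1, ...])
                                  ~~~^^^^^^^^^
IndexError: index -1 is out of bounds for axis 0 with size 0
```

View pics/w11.png

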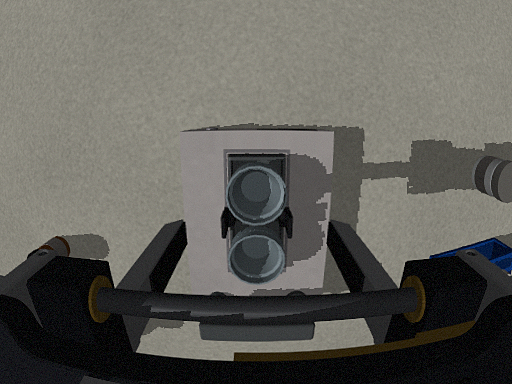

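Run:
```python
from tabs import *
c=(.5318,.0144)
arm.move_linear(tip(*c,.12),velocity=.15,frame=Rz(YAW))
if not down(tip(*c,.050),v=.06,f=8):
    arm.sleep(.3); st('at')
    arm.clamp(); st('clamp'); arm.sleep(.4); st()
    p=arm.camera('wrist'); save(p,'w12'); p=arm.camera('side'); save(p,'s12')
```

```text
down stop=False 26.71 [0.5323 0.0143 0.0155] F [0.1 0.8 0.3] w 94.0
at 27.01 [0.5319 0.0144 0.0152] F [-0.2  0.5 -0.2] w 94.0
clamp 27.77 [0.5319 0.0142 0.0156] F [-3.3 -1.2  5.6] w 49.8
 28.18 [0.5319 0.0142 0.0155] F [-2.3 -1.3  5.4] w 50.0
```

View pics/w12.png

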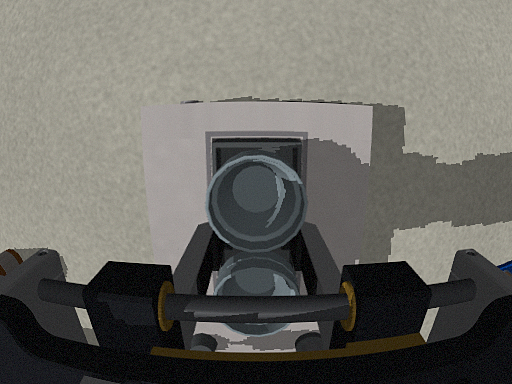

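Run:
```python
from tabs import *
p=arm.camera('wrist'); C=cloud(p,True)
print('far',rimfit(C,FAR,.086,rad=.031),'near',rimfit(C,NEAR,.086,rad=.031))
Q=cass(C)
m=(abs(C[...,2]-.087)<.006)&(np.hypot(C[...,0]-NEAR[0],C[...,1]-NEAR[1])<.03)
P=C[m]; A=np.c_[P[:,:2]-P[:,:2].mean(0),np.ones(len(P))]; print(np.linalg.lstsq(A,P[:,2],rcond=None)[0])
b=cv2.imread('pics/s12.png'); cv2.imwrite('pics/s12z.png',cv2.resize(b[120:260,200:340],None,fx=4,fy=4))
```

```text
far (array([0.5619, 0.009 ]), 1035, 0.0007, array([0.0857, 0.0873])) near (array([0.5013, 0.0195]), 1550, 0.0007, array([0.0861, 0.0875]))
[-0.02278495  0.00780783  0.08537298]
```

View pics/s12z.png

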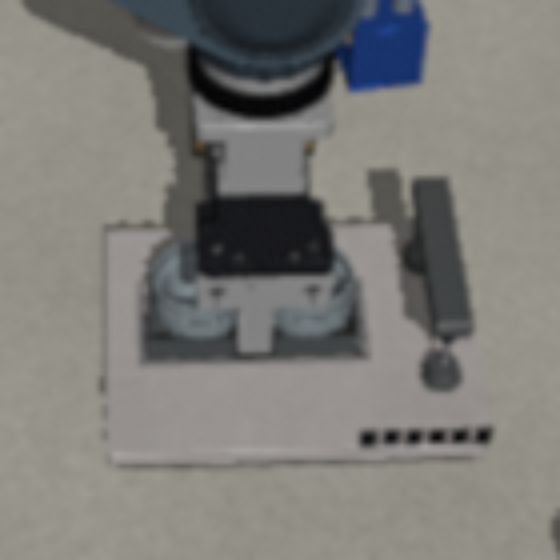

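Run:
```python
from tabs import *
c=(.5318,.0144)
r=arm.move_linear(tip(*c,.060),velocity=.03,max_force=12); st('lift1 %s'%r)
p=arm.camera('wrist'); C=cloud(p,True); save(p,'w13')
print('far',rimfit(C,FAR,.097,rad=.031),'near',rimfit(C,NEAR,.097,rad=.031))
```

```text
lift1 False 28.81 [0.5317 0.0145 0.0249] F [-0.2  0.5 -3. ] w 49.6
far (array([0.5619, 0.0092]), 812, 0.0007, array([0.0952, 0.0967])) near (array([0.5013, 0.0197]), 1337, 0.0006, array([0.0955, 0.0968]))
```

View pics/w13.png

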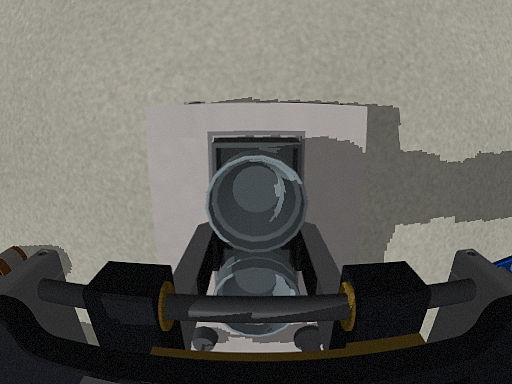

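Run:
```python
from tabs import *
c=(.5318,.0144)
r=arm.move_linear(tip(*c,.165),velocity=.06); st('lift2 %s'%r)
arm.sleep(.5); st()
p=arm.camera('wrist'); C=cloud(p,True); save(p,'w14')
z=.087+.1145
print('far',rimfit(C,FAR,z,rad=.031),'near',rimfit(C,NEAR,z,rad=.031))
p=arm.camera('side'); save(p,'s14'); p=arm.camera('top'); save(p,'t14'); st()
b=cv2.imread('pics/s14.png'); cv2.imwrite('pics/s14z.png',cv2.resize(b[90:260,180:350],None,fx=3.5,fy=3.5))
```

```text
lift2 False 30.76 [0.5315 0.0144 0.1296] F [ 0.1  0.1 -2.5] w 49.6
 31.26 [0.5318 0.0144 0.13  ] F [ 0.9  0.2 -2.3] w 49.6
far (array([0.5619, 0.0091]), 877, 0.0007, array([0.2003, 0.2016])) near (array([0.5013, 0.0197]), 1408, 0.0006, array([0.2005, 0.2019]))
 31.41 [0.5318 0.0144 0.13  ] F [ 0.6 -0.3 -2.6] w 49.9
```

View pics/w14.png

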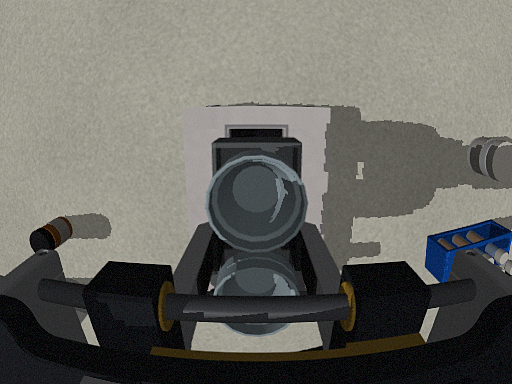

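View pics/s14z.png

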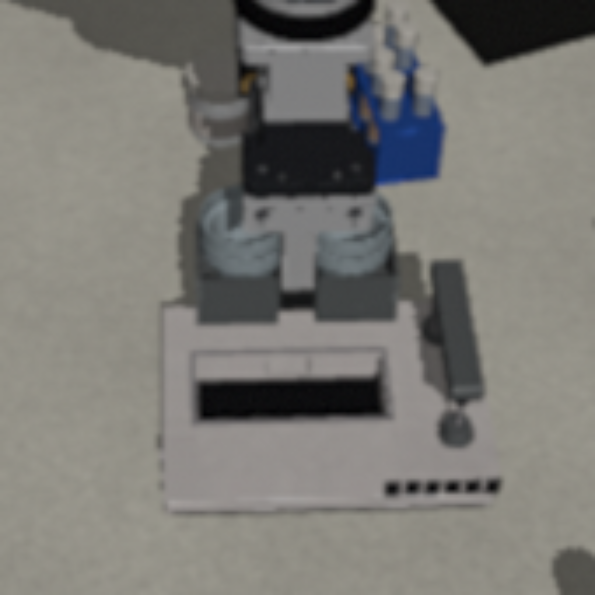

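Run:
```python
from h import *
arm.close_job(); st()
```

```text
the job is handed in; nothing more can be done
the job is handed in; nothing more can be done
```

I nested the two loose cups into the cassette's cups (far one first, then near) and let go of both. I then squeezed the two catches, lifted the cassette straight up out of its bay, and handed the job in at about 31 s while still holding it.

**Last checks:**
- **Height:** the cassette's underside is about 90 mm above the sampler deck.
- **Cups:** both nested rims measured 0.2016 m (far) and 0.2019 m (near). The cassette is therefore level to under 1 mm, and each nested cup sits as deep as expected. All four cups are aboard.
- **Grip:** it held steady at about 50 mm, against the stated 52 mm for fully squeezed catches. On the cups, 53 mm across, the gripper read 52.3 mm. The extra 1–2 mm is unexplained, but nothing slipped.
- **Bystanders:** I moved none of the jar, vial, bottle or rack. I checked this only by eye in the pictures and did not measure their positions.

**What disagreed:**
- **Finger length:** the real fingertips end about 35 mm short of the reported tool point. The first grasp therefore closed on air above the left cup, without moving it. I measured the offset with the wrist and side cameras, and all later moves allowed for it.
- **Side camera:** it read positions about 3 mm further out in x than the other two cameras, so I used the top and wrist values.

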